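Load the four-place stirrer in row order

ROBOT

A 6-joint arm with a two-finger parallel gripper is mounted at the origin on the work surface. World frame = base frame: x ahead of the robot, y to its left, z up, the work surface at z = 0. Lengths are in m, angles in rad, forces in N, time in s.
With the tool pointing down it reaches from about 0.35 to 0.875 m from the base axis. Payload 4.2 kg.
Tool frame: the origin (TCP) lies between the finger pads; the fingertips stand 11 mm ahead of it and the grasp point (between the pads) lies 8 mm behind it (robot.finger_overhang is the distance from the TCP to the fingertips, in m); z points along the fingers, y is the line along which they close (so a half turn about z gives the same grasp; the last joint's range is limited). The gripper opens to 85 mm and grips with 20 to 120 N. Pads are 22 mm wide; open, the fingers measure 114 mm over their backs; the gripper's body (76 mm by 85 mm) begins 54 mm behind the grasp point. The pads swing forward as they close: fully open they stand 13 mm farther back than shut.
Start: joints at [-1.018, 0.385, 0.008, 0, -1.194, -0.259], TCP at [0.181, -0.598, 0.242] pointing down, gripper open.
Joint ranges: [-3.14, 3.14], [-1.21, 2.06], [-1.07, 1.41], [-3.16, 2.05], [-2.99, -0.16], [-3.1, 3.1]. Speed limits (rad/s): [2.79, 2.79, 3.14, 3.14, 3.14, 3.14].

INTERFACE

Orientations are given as a rotation vector (axis times angle).
In Python, from cell import robot gives the robot as it stands.
- The arm moves only by the shell command python3 -m pendant 'ROWS' [FORCE]. ROWS is text: rows parted by semicolons, each of 7 numbers parted by spaces: the shift along the world's x, y, z in units of 40 mm (1.0 is 40 mm), then the turn, a rotation vector about the world's x, y, z in degrees, then the finger opening in mm, from 0 to 85.4. In form: x y z ax ay az claw; .... A call has 1 to 12 rows; each row shifts and turns the commanded pose from where the row before left it; what a row does not reach is not made up. A row lasts 1/12 s, in which the tool goes at most 41.7 mm and 7.16 degrees, less where a joint would pass 70% of its speed; a pose out of reach is approached as far as the arm can. A call is refused whole if a number of a shift passes 1 or a number of a turn 7.16, either way. A call with a gripper value outside its range is refused whole. The fingers move at their own pace and stop on an object; FORCE is the grip in N (left out, the last holds). Time passes only in rows, so rows that do not move let the fingers close. It gives the time, the measured TCP pose, the force, the opening and the grip force at its end, in the units of the state.
- robot.read_state(): the state, without advancing time (a new reading comes with each control period).
- robot.read_camera(name): name is "scene" or "top" or "wrist"; returns (picture, depth): 420x560x3 uint8, blue, green, red; 420x560 float32, m along the optical axis (not along the pixel's ray), 0 where there is no reading.
- robot.camera_params(name): a dict with "mtx" (3x3 intrinsics, pixels), "rvec" (rotation vector, rad) and "tvec" (3), from world to camera coordinates, as OpenCV has them; the wrist camera has in their place "hand_eye" (4x4, takes a point from camera to tool coordinates, whose origin is the TCP and whose axes are the flange's). Camera axes: x right, y down, z forward; pixel columns grow to the right and rows downward; lengths in m; the calibration is good to about 2 mm. A picture is of the moment at which its call begins: read the wrist's pose just before it. camera_params takes no time and is no camera call.
- robot.sign_off(): hands the job in; it is judged then, once.
Trained networks look in the newest picture that a camera, given by its name, has taken for a name from the list of things; names that differ only in an ending like _2 or _b are one class to them, and where a whole thing is asked for, a point or a joint stands for the part that bears it (a point fixed in the world has none). Each returns a list of dicts, best first, with "confidence" (0 to 1); they miss things now and then, are a little off and sometimes report something else, mostly with a low value. They report only what shows in the picture. A call takes as long as a camera call. They do not tell look-alikes from the thing itself.
- robot.trace(camera, thing): "region" (420x560 bool, what is visible of it) and "extent" ([left, top, right, bottom] in pixels, round what is visible of it).
The state is a dict: "t": time; "joint_pos": joint angles; "dq": joint speeds; "joint_torque": joint torques, N m; "position": TCP position; "orientation": TCP orientation; "contact_force": force on the tool from outside, world axes, zero at the start; "ft_torque": the same for the moment, N m; "width": finger opening in m; "grip_force": force on a finger pad.
Only numpy, scipy, OpenCV 4.12 (cv2) and the standard library are available. Lean on these libraries where they do the work, as an engineer would, in place of code of your own. Each camera call takes 0.05 s, during which the arm holds its last target. There are 200 camera calls.

TASK

Load the four-place magnetic stirrer with the row of glassware from the flask tray, keeping the order of the row: the vessel at the robot's left end of the tray goes on the stirring place next to the stirrer's control console, the next one on the place beside that, and so on to the far end. Stand each vessel upright with its base centred on its printed ring, setting it down gently without dropping it or knocking any over.

Things in the scene. Friction and masses are not known exactly. Their poses are not given: they have to be found in the camera images.
- flask_large: Large conical glass flask, 85 mm tall, base 51 mm across; straight neck 23 mm across from 54 mm up to the rim (bead 25 mm) at 85 mm: take it by the neck. 48 to 84 g. Loose, stands upright on a cork pad at the start. Origin: centre of its underside; z up its axis, yaw without meaning. A white stirring bar stays inside.
- flask_small: Small conical glass flask, 72 mm tall, base 42 mm across; straight neck 23 mm across from 41 mm up to the rim (bead 25 mm) at 72 mm: take it by the neck. 36 to 63 g. Loose, stands upright on a cork pad at the start. Origin: centre of its underside; z up its axis, yaw without meaning. A white stirring bar stays inside.
- flask_round: Round glass boiling flask, 95 mm tall, flat foot 32 mm across, bulb 51 mm; straight neck 23 mm across from 52 mm up to the rim (bead 25 mm) at 95 mm: take it by the neck. 48 to 84 g. Loose, stands upright on a cork pad at the start. Origin: centre of its underside; z up its axis, yaw without meaning. A white stirring bar stays inside.
- beaker: Tall straight glass beaker, 70 mm tall, 38 mm across all the way up, small spout at the rim: take it round its wall near the top. 40 to 70 g. Loose, stands upright on a cork pad at the start. Origin: centre of its underside; z up its axis, yaw without meaning. A white stirring bar stays inside.
- pad1: Cork pad under the flask_large at the start (off-centre by up to 6 mm). 68 mm across, 6 mm thick; four alike, fixed in a row 80 mm apart in a grey tray (340 x 96 mm, rim 18 mm high). Origin: centre of its underside, 8 mm above the bench, so vessels stand at 14 mm. y runs along the row to the robot's left, within 8 degrees.
- pad2: Cork pad under the flask_small at the start (off-centre by up to 6 mm). 68 mm across, 6 mm thick; four alike, fixed in a row 80 mm apart in a grey tray (340 x 96 mm, rim 18 mm high). Origin: centre of its underside, 8 mm above the bench, so vessels stand at 14 mm. y runs along the row to the robot's left, within 8 degrees.
- pad3: Cork pad under the flask_round at the start (off-centre by up to 6 mm). 68 mm across, 6 mm thick; four alike, fixed in a row 80 mm apart in a grey tray (340 x 96 mm, rim 18 mm high). Origin: centre of its underside, 8 mm above the bench, so vessels stand at 14 mm. y runs along the row to the robot's left, within 8 degrees.
- pad4: Cork pad under the beaker at the start (off-centre by up to 6 mm). 68 mm across, 6 mm thick; four alike, fixed in a row 80 mm apart in a grey tray (340 x 96 mm, rim 18 mm high). Origin: centre of its underside, 8 mm above the bench, so vessels stand at 14 mm. y runs along the row to the robot's left, within 8 degrees.
- stirrer: White four-place stirrer, fixed, nearer or farther than the tray: 110 mm (x) x 320 mm (y), flat top at 60 mm. Origin: middle of its underside at bench height; y along the row to the robot's left, within 8 degrees. Places: dark printed rings 72 mm across, at x = 0, y = 120, 40, -40, -120 mm. One end carries the console, the other a white cover (60 mm high).
- console: Grey control console, 110 x 52 mm, 66 mm high, with a white speed knob (28 mm across, top at 84 mm) and a dark display. Fixed at the stirrer's left or right end, its centre 186 mm from the stirrer's middle, 66 mm beyond the nearest stirring place. Origin: centre of its underside.
Not all that is in view belongs to the job. Leave any green or red look-alike of the console alone.

How it is judged:
By the outcome, as a careful person would: the job done as asked, in the order asked, and still so for the second after the job is handed in, with the robot touching nothing.
It also fails if it takes over 102 s, if anything falls off the work surface, if the arm or the gripper's body presses on something with over 40 N, if the wrist force passes 120 N, or if a joint passes its speed limit or range.

## Working session

There is one attempt and no reset: what is moved stays moved. The work goes in short steps, Python scripts to look and compute and a shell command to move; the robot and the scene stay as the last step left them, time stands still between calls to the robot, and variables do not carry over. Pictures are saved under pics/ and viewed, at most 14 in all, crops included, and the job is handed in when it is done.

```bash
mkdir -p pics; ls; python3 - <<'E'
from cell import robot
import cv2,numpy as np
s=robot.read_state();print(s['t'],s['position'],s['orientation'],s['width'])
for n in('scene','top'):
    p,d=robot.read_camera(n);cv2.imwrite(f'pics/{n}0.png',p)
    c=robot.camera_params(n);R=cv2.Rodrigues(np.array(c['rvec'],float))[0];print(n,(-R.T@np.array(c['tvec']).ravel()).round(3),R[2].round(2))
E
```

```text
pics
0.0 [ 0.18086092 -0.59766115  0.24121681] [ 0.4594952  -3.10738012 -0.00342916] 0.0852986353929177
scene [ 1.188 -0.076  0.776] [-0.61  0.1  -0.78]
top [0.525 0.021 1.118] [ 0.09  0.01 -1.  ]
```

View pics/scene0.png

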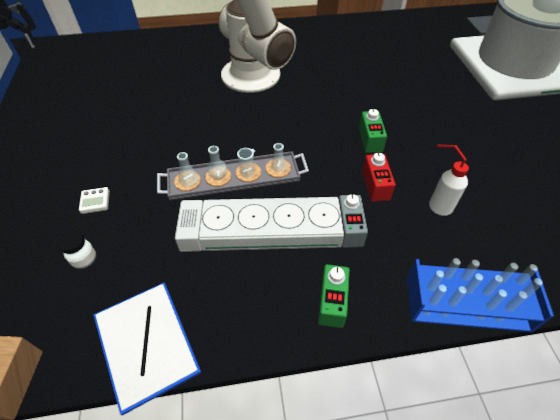

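View pics/top0.png

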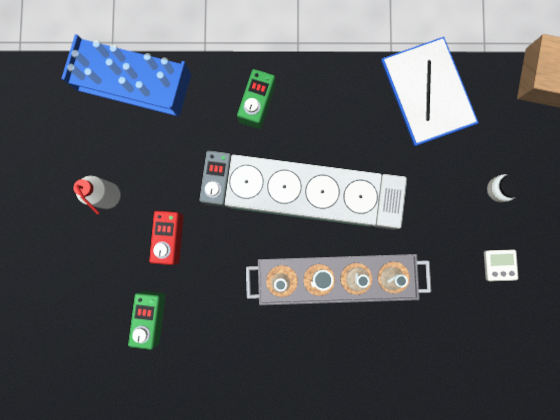

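The top view (up is +x, left is robot's left, to be checked by code) shows the stirrer from (203,178) to (405,205) and the tray at (340,280). Console candidates:
- grey at (213,178), attached to the stirrer's left end
- green at (256,97)
- red at (165,238)
- green at (145,320)

Only the grey one fits "grey" and "fixed at the stirrer's end". I'll confirm it in a crop and measure.

```bash
cat > h.py <<'E'
from cell import robot
import cv2,numpy as np
def cam(n):
    c=robot.camera_params(n);K=np.array(c['mtx'],float)
    if 'rvec' in c:
        R=cv2.Rodrigues(np.array(c['rvec'],float))[0];t=np.array(c['tvec'],float).ravel()
    else:
        s=robot.read_state();T=np.eye(4);T[:3,:3]=cv2.Rodrigues(np.array(s['orientation']))[0];T[:3,3]=s['position']
        M=np.linalg.inv(T@np.array(c['hand_eye']));R,t=M[:3,:3],M[:3,3]
    return K,R,t
def onz(C,u,v,z):
    K,R,t=C;o=-R.T@t;d=R.T@np.linalg.inv(K)@np.array([u,v,1.]);return o+d*(z-o[2])/d[2]
E
python3 - <<'E'
from h import *
C=cam('top');p,d=robot.read_camera('top')
cv2.imwrite('pics/crop1.png',cv2.resize(p[140:315,190:440],None,fx=3.2,fy=3.2,interpolation=cv2.INTER_CUBIC))
for n in('flask_large','flask_small','flask_round','beaker','stirrer','console','pad1'):
    for r in robot.trace('top',n)[:4]:
        g=r['region'];m=np.argwhere(g).mean(0)
        print(n,round(r['confidence'],2),r['extent'],m.round(1),onz(C,m[1],m[0],.06 if n in('stirrer','console') else .05).round(3), np.median(d[g]).round(3))
E
```

```text
flask_large 0.94 [383.1, 266.6, 406.4, 290.0] [277.9 392.8] [ 0.469 -0.204  0.05 ] 1.059
flask_small 0.64 [269.8, 275.2, 288.6, 292.0] [282.3 280.1] [0.459 0.029 0.05 ] 1.063
flask_round 0.81 [343.6, 267.5, 371.0, 289.4] [278.3 357.2] [ 0.468 -0.131  0.05 ] 1.048
flask_round 0.3 [374.7, 260.5, 408.2, 295.5] [271.2 395.7] [ 0.483 -0.211  0.05 ] 1.094
beaker 0.76 [310.5, 268.6, 330.8, 289.6] [279.  321.7] [ 0.466 -0.057  0.05 ] 1.024
stirrer 0.85 [224.4, 156.0, 381.6, 226.7] [189.7 302.5] [ 0.651 -0.017  0.06 ] 1.065
console 0.94 [197.1, 149.3, 230.0, 206.4] [177.8 214.6] [0.676 0.167 0.06 ] 1.062
console 0.88 [234.9, 68.1, 275.4, 127.2] [ 98.4 256. ] [0.846 0.082 0.06 ] 1.081
console 0.76 [126.9, 291.1, 167.5, 348.3] [319.2 146.1] [0.383 0.303 0.06 ] 1.043
console 0.59 [150.4, 211.5, 185.9, 267.8] [237.5 165.7] [0.55  0.267 0.06 ] 1.057
pad1 0.92 [303.3, 263.3, 335.0, 299.4] [279.5 316.4] [ 0.465 -0.046  0.05 ] 1.094
pad1 0.75 [338.2, 263.5, 368.0, 293.2] [276.  350.5] [ 0.473 -0.117  0.05 ] 1.094
pad1 0.6 [266.3, 267.3, 297.1, 295.0] [279.4 281.4] [0.465 0.026 0.05 ] 1.095
pad1 0.5 [377.7, 259.9, 406.8, 292.6] [274.4 393. ] [ 0.477 -0.205  0.05 ] 1.094
```

View pics/crop1.png

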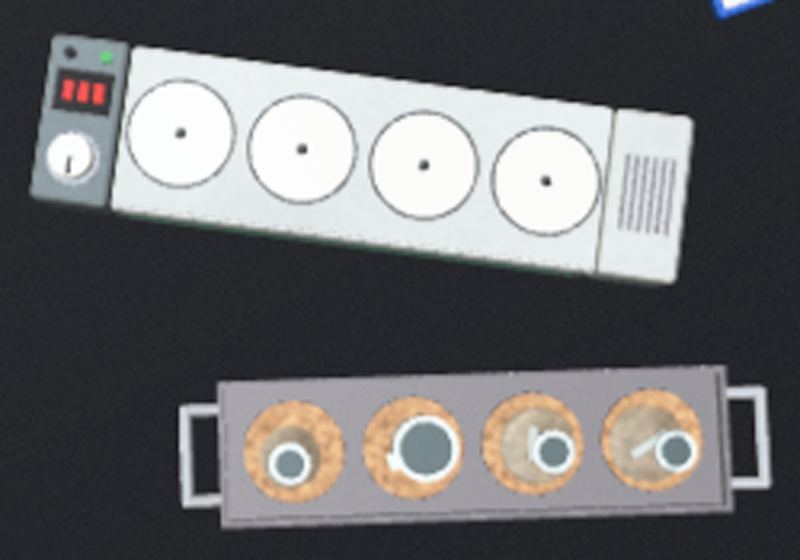

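The crop confirms the console: grey with a white knob at crop (80,120), joined to the stirrer's left end. The rings sit at crop (181,133), (302,149), (424,165) and (546,181). The tray, left to right, holds the small flask, the beaker, then the round and large flasks, whose order I still need to check by height.

```bash
python3 - <<'E'
from h import *
C=cam('top')
print('rings',[onz(C,190+u/3.2,140+v/3.2,.06).round(4)[:2] for u,v in((181,133),(302,149),(424,165),(546,181))])
for (u,v),hs in(((291,462),[86]),((426,448),[84]),((554,452),[99,109]),((678,452),[99,109])):
    print([onz(C,190+u/3.2,140+v/3.2,h/1000).round(4)[:2] for h in hs])
p,d=robot.read_camera('scene')
S=cam('scene')
for n in('flask_large','flask_small','flask_round','beaker'):
    for r in robot.trace('scene',n)[:3]: print(n,round(r['confidence'],2),np.round(r['extent']))
cv2.imwrite('pics/crop2.png',cv2.resize(p[135:205,150:315],None,fx=4.8,fy=4.8,interpolation=cv2.INTER_CUBIC))
print(robot.camera_params('wrist')['hand_eye'])
E
```

```text
rings [array([0.6679, 0.1001]), array([0.6577, 0.0211]), array([ 0.6476, -0.0584]), array([ 0.6374, -0.1377])]
[array([0.4572, 0.0271])]
[array([ 0.4663, -0.0575])]
[array([ 0.4651, -0.1353]), array([ 0.4657, -0.1338])]
[array([ 0.4656, -0.2117]), array([ 0.4662, -0.2094])]
flask_large 0.76 [177. 152. 199. 187.]
flask_small 0.69 [272. 144. 285. 172.]
flask_round 0.59 [207. 148. 226. 180.]
beaker 0.83 [238. 148. 255. 177.]
beaker 0.65 [338. 191. 368. 246.]
[[ 8.23686572e-04 -9.44680080e-01 -3.27992176e-01  8.45345972e-02]
 [ 9.99999659e-01  7.58904185e-04  3.25509671e-04 -1.40502220e-03]
 [-5.85878671e-05 -3.27992332e-01  9.44680383e-01 -1.31450740e-01]
 [ 0.00000000e+00  0.00000000e+00  0.00000000e+00  1.00000000e+00]]
```

View pics/crop2.png

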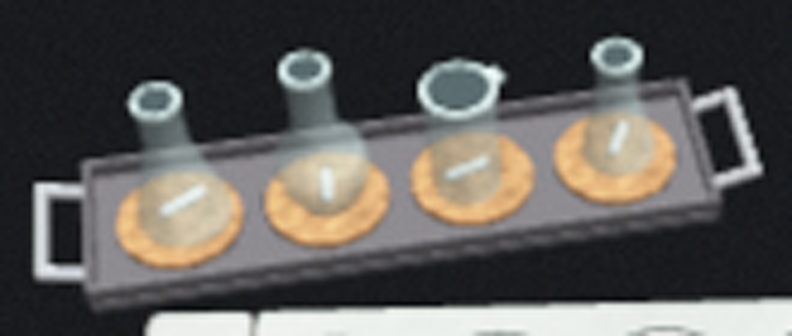

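The scene crop (right is robot's left) shows the small flask rim at (617,56), the beaker at (458,89), the round flask at (305,70) and the large flask at (155,102). This agrees with the networks. I'll move over the tray and refine with the wrist camera.

```bash
python3 -m pendant '.5 .9 .15 0 0 6.1 85;.5 .9 .15 0 0 6.1 85;.5 .9 .15 0 0 6.1 85;.5 .9 .15 0 0 6.1 85;.5 .9 .15 0 0 6.1 85;.5 .9 .15 0 0 6.1 85;.5 .9 .15 0 0 6.1 85;.5 .9 .15 0 0 6.1 85;.5 .9 .15 0 0 6.1 85;.5 .9 .15 0 0 6.1 85;.5 .9 .15 0 0 6.1 85;.5 .9 .15 0 0 6.1 85'; python3 - <<'E'
from h import *
S=cam('scene')
for (u,v),h in(((617,56),86),((458,89),84),((305,70),109),((155,102),99)): print(onz(S,150+u/4.8,135+v/4.8,h/1000).round(4))
s=robot.read_state();print(s['joint_pos'])
R=cv2.Rodrigues(np.array(s['orientation']))[0];print(R.round(3))
E
```

```text
t: 1.75
position: [0.4214, -0.1642, 0.3152]
orientation: [-2.228, 2.214, -0.002]
contact_force: [0.9, -1.0, -0.2]
width: 0.0849
grip_force: 0.0
[0.4599 0.0292 0.086 ]
[ 0.4695 -0.0559  0.084 ]
[ 0.4698 -0.1317  0.109 ]
[ 0.4706 -0.2085  0.099 ]
[-1.04236328e-02  3.42118019e-02 -2.62476039e-01  7.58267762e-05
 -1.27272198e+00  1.64837377e-02]
[[ 0.006 -1.     0.001]
 [-1.    -0.006 -0.   ]
 [ 0.    -0.001 -1.   ]]
```

```bash
python3 - <<'E'
from h import *
C=cam('wrist');p,d=robot.read_camera('wrist');cv2.imwrite('pics/w1.png',p);np.save('c1.npy',np.array([C[0].ravel(),C[1].ravel(),np.r_[C[2],0,0,0,0,0,0]]))
for n in('flask_large','flask_small','flask_round','beaker'):
    for r in robot.trace('wrist',n)[:2]: print(n,round(r['confidence'],2),np.round(r['extent']))
K,R,t=C
for q in((.457,.028,.086),(.467,-.057,.084),(.467,-.133,.109),(.467,-.211,.099)):
    c=K@(R@np.array(q)+t);print((c[:2]/c[2]).round(1))
E
```

```text
flask_large 0.61 [233. 116. 269. 154.]
flask_small 0.62 [246. 269. 274. 312.]
flask_round 0.67 [232. 176. 268. 216.]
beaker 0.91 [236. 226. 265. 270.]
beaker 0.73 [234. 215. 278. 250.]
[256.5 306.5]
[248.1 254.3]
[244.  208.3]
[242.8 142.2]
```

View pics/w1.png

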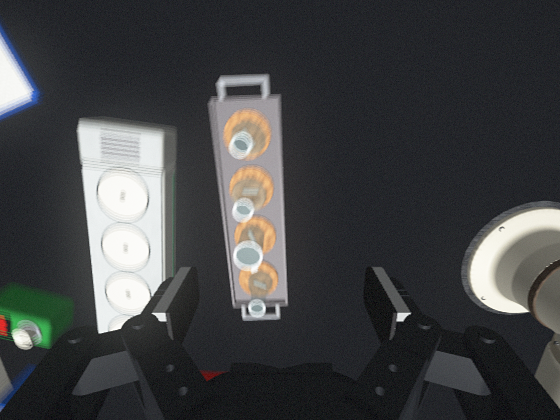

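The wrist view, blurred by motion, shows the rims at (241,145), (243,208), (248,255) and (257,308), within 1–3 px of my predictions. I'll start with the small flask at (0.4587, 0.028).

```bash
python3 -m pendant '.155 .8 -.2 0 0 0 50;.155 .8 -.2 0 0 0 50;.155 .8 -.2 0 0 0 50;.155 .8 -.2 0 0 0 50;.155 .8 -.2 0 0 0 50;.155 .8 -.2 0 0 0 50;0 0 -.6 0 0 0 50;0 0 -.6 0 0 0 50;0 0 -.6 0 0 0 50;0 0 -.6 0 0 0 50;0 0 -.4 0 0 0 50;0 0 0 0 0 0 50'; python3 -m pendant '0 0 0 0 0 0 50;0 0 0 0 0 0 50'; python3 - <<'E'
from h import *
C=cam('wrist');p,d=robot.read_camera('wrist');cv2.imwrite('pics/w2.png',p)
print(robot.read_state()['position'])
K,R,t=C
for q in((.458,.028,.086),(.467,-.057,.084),(.467,-.133,.109),(.467,-.211,.099)):
    c=K@(R@np.array(q)+t);print((c[:2]/c[2]).round(1))
E
```

```text
t: 3.0
position: [0.4555, 0.0233, 0.1509]
orientation: [2.212, -2.22, -0.006]
contact_force: [-0.7, -0.7, 0.3]
width: 0.0498
grip_force: 0.0
t: 3.17
position: [0.459, 0.025, 0.1553]
orientation: [-2.219, 2.222, -0.002]
contact_force: [0.7, -0.7, -0.4]
width: 0.0501
grip_force: 0.0
[0.45918279 0.0253725  0.15563133]
[283.1 232.8]
[269.7 113. ]
[265.7 -48.3]
[ 263.8 -256.6]
```

View pics/w2.png

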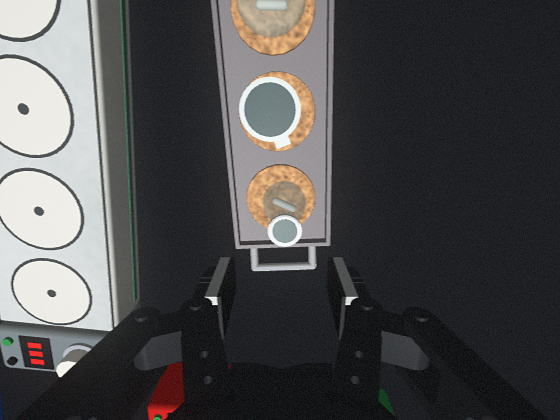

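Sharp view: small flask rim at (284.5,230.5), beaker rim at (270,109), stirrer dots at (24,109), (39,211) and (52,293), with the finger pads either side of column 281.

```bash
python3 - <<'E'
from h import *
C=cam('wrist')
for u,v,z in((284.5,230.5,.086),(270,109,.084),(24,109,.06),(39,211,.06),(52,293,.06)):print(onz(C,u,v,z).round(4))
print(robot.read_state()['position'])
E
```

```text
[0.4572 0.0266 0.086 ]
[ 0.467  -0.0591  0.084 ]
[ 0.6488 -0.0589  0.06  ]
[0.6594 0.0207 0.06  ]
[0.6691 0.1003 0.06  ]
[0.45918279 0.0253725  0.15563133]
```

```bash
python3 -m pendant '-.03 .04 -.5 0 0 0 50;0 0 -.5 0 0 0 50;0 0 -.5 0 0 0 50;0 0 -.4 0 0 0 50;0 0 -.3 0 0 0 50;0 0 0 0 0 0 50;0 0 0 0 0 0 50;0 0 0 0 0 0 40;0 0 0 0 0 0 30;0 0 0 0 0 0 26;0 0 0 0 0 0 22;0 0 0 0 0 0 15' 25; python3 -m pendant '0 0 0 0 0 0 15;0 0 0 0 0 0 15;0 0 0 0 0 0 15;0 0 0 0 0 0 15'
```

```text
t: 4.22
position: [0.4576, 0.0276, 0.0672]
orientation: [-2.221, 2.219, -0.001]
contact_force: [-1.3, 0.6, 5.2]
width: 0.0222
grip_force: 24.5
t: 4.55
position: [0.4575, 0.0276, 0.0672]
orientation: [-2.222, 2.219, -0.001]
contact_force: [-1.6, 0.3, 5.2]
width: 0.0226
grip_force: 24.5
```

```bash
python3 -m pendant '0 0 .3 0 0 0 15;0 0 .7 0 0 0 15;0 0 .7 0 0 0 15;0 0 .6 0 0 0 15;0 0 .3 0 0 0 15'; python3 -m pendant '.3 .1 0 0 0 0 15;.6 .21 0 0 0 0 15;.75 .25 0 0 0 0 15;.75 .25 0 0 0 0 15;.75 .25 0 0 0 0 15;.75 .25 0 0 0 0 15;.6 .21 0 0 0 0 15;.5 .2 0 0 0 0 15;.26 .09 0 0 0 0 15;0 0 0 0 0 0 15;0 0 0 0 0 0 15'; python3 - <<'E'
from h import *
C=cam('wrist');p,d=robot.read_camera('wrist')
print(robot.read_state()['position']);cv2.imwrite('pics/w3.png',p)
E
```

```text
t: 4.97
position: [0.4583, 0.0278, 0.1733]
orientation: [-2.219, 2.217, -0.004]
contact_force: [0.6, 0.8, -0.5]
width: 0.0224
grip_force: 24.7
t: 5.88
position: [0.667, 0.0998, 0.1691]
orientation: [2.221, -2.22, -0.002]
contact_force: [0.2, -0.6, -0.8]
width: 0.0222
grip_force: 24.7
[0.666599   0.09960873 0.16951615]
```

View pics/w3.png

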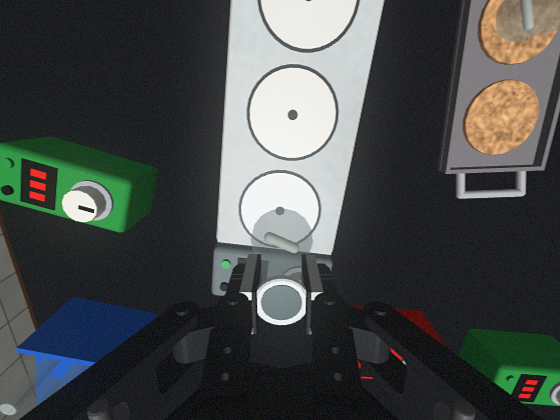

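The small flask hangs upright in the fingers (rim at (281,300), base near (282,230)), with place 1's ring centre at (280,211). I'll lower it.

```bash
python3 -m pendant '.03 .01 -.3 0 0 0 15;0 0 -.4 0 0 0 15;0 0 -.35 0 0 0 15;0 0 -.2 0 0 0 15;0 0 -.1 0 0 0 15;0 0 0 0 0 0 15;0 0 0 0 0 0 15'; python3 -m pendant '0 0 -.02 0 0 0 15;0 0 -.02 0 0 0 15;0 0 0 0 0 0 15;0 0 0 0 0 0 15'
```

```text
t: 6.52
position: [0.6688, 0.1002, 0.1167]
orientation: [-2.222, 2.22, -0.001]
contact_force: [0.0, -0.2, -0.5]
width: 0.0222
grip_force: 24.7
t: 6.85
position: [0.6688, 0.1003, 0.1151]
orientation: [-2.222, 2.22, -0.0]
contact_force: [0.6, 0.2, -0.1]
width: 0.0222
grip_force: 24.7
```

```bash
python3 -m pendant '0 0 -.025 0 0 0 15;0 0 -.025 0 0 0 15;0 0 0 0 0 0 15;0 0 0 0 0 0 15'; python3 -m pendant '0 0 -.02 0 0 0 15;0 0 0 0 0 0 15;0 0 0 0 0 0 15'
```

```text
t: 7.18
position: [0.6688, 0.1002, 0.1133]
orientation: [-2.222, 2.22, -0.001]
contact_force: [-1.5, 0.9, 3.8]
width: 0.0224
grip_force: 24.9
t: 7.43
position: [0.6688, 0.1002, 0.1133]
orientation: [-2.222, 2.22, -0.001]
contact_force: [-3.1, -0.4, 6.1]
width: 0.0221
grip_force: 25.3
```

```bash
python3 -m pendant '0 0 0 0 0 0 23;0 0 0 0 0 0 24;0 0 0 0 0 0 26;0 0 0 0 0 0 30;0 0 0 0 0 0 36;0 0 0 0 0 0 44;0 0 0 0 0 0 50;0 0 .3 0 0 0 50;0 0 .7 0 0 0 50;0 0 .7 0 0 0 50;0 0 .7 0 0 0 50' ; python3 -m pendant '-.5 -.4 0 0 0 0 62;-.75 -.6 0 0 0 0 62;-.75 -.6 0 0 0 0 62;-.75 -.6 0 0 0 0 62;-.75 -.6 0 0 0 0 62;-.75 -.6 0 0 0 0 62;-.5 -.4 0 0 0 0 62;-.3 -.15 -.4 0 0 0 62;0 0 -.4 0 0 0 62;0 0 0 0 0 0 62;0 0 0 0 0 0 62;0 0 0 0 0 0 62'; python3 - <<'E'
from h import *
C=cam('wrist');p,d=robot.read_camera('wrist')
print(robot.read_state()['position']);cv2.imwrite('pics/w4.png',p)
K,R,t=C
for q in((.467,-.058,.084),(.467,-.134,.109),(.468,-.210,.099)):
    c=K@(R@np.array(q)+t);print((c[:2]/c[2]).round(1))
E
```

```text
t: 8.35
position: [0.6686, 0.1001, 0.2099]
orientation: [2.222, -2.221, 0.001]
contact_force: [-0.6, 0.3, 0.2]
width: 0.0501
grip_force: 0.0
t: 9.35
position: [0.4678, -0.0575, 0.1772]
orientation: [-2.222, 2.219, -0.003]
contact_force: [-0.2, -0.2, 0.5]
width: 0.0619
grip_force: 0.0
[ 0.46794395 -0.05745705  0.17715605]
[282.8 217.2]
[283.4 122.2]
[282.3 -10.3]
```

View pics/w4.png

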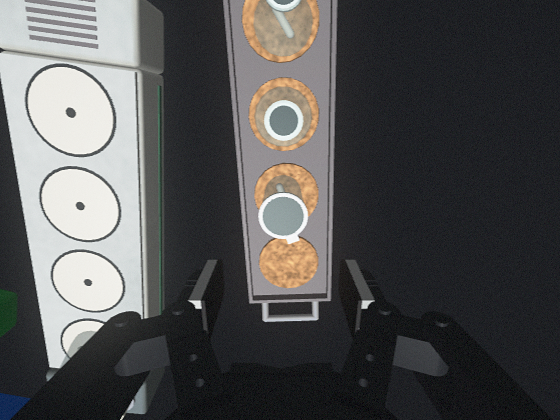

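The beaker rim is at (282.5,217) and the round flask rim at (283.5,121), both as predicted. The spout points along the row, clear of the fingers.

```bash
python3 -m pendant '-.02 -.01 -.5 0 0 0 62;0 0 -.6 0 0 0 62;0 0 -.6 0 0 0 62;0 0 -.6 0 0 0 62;0 0 -.4 0 0 0 62;0 0 -.3 0 0 0 62;0 0 0 0 0 0 62;0 0 0 0 0 0 55;0 0 0 0 0 0 46;0 0 0 0 0 0 40;0 0 0 0 0 0 36;0 0 0 0 0 0 30' 25; python3 -m pendant '0 0 0 0 0 0 30;0 0 0 0 0 0 30;0 0 0 0 0 0 30'
```

```text
t: 10.4
position: [0.4669, -0.058, 0.0572]
orientation: [-2.221, 2.219, -0.003]
contact_force: [-0.1, 0.9, 3.7]
width: 0.0371
grip_force: 25.3
t: 10.65
position: [0.4669, -0.058, 0.0572]
orientation: [-2.221, 2.219, -0.003]
contact_force: [-1.3, 1.6, 6.0]
width: 0.0375
grip_force: 25.4
```

```bash
python3 -m pendant '0 0 .3 0 0 0 30;0 0 .7 0 0 0 30;0 0 .7 0 0 0 30;0 0 .6 0 0 0 30;0 0 .3 0 0 0 30'; python3 -m pendant '.3 .1 0 0 0 0 30;.6 .25 0 0 0 0 30;.7 .3 0 0 0 0 30;.7 .3 0 0 0 0 30;.7 .3 0 0 0 0 30;.7 .3 0 0 0 0 30;.6 .2 0 0 0 0 30;.34 .15 0 0 0 0 30;.15 .08 0 0 0 0 30;0 0 0 0 0 0 30;0 0 0 0 0 0 30'; python3 - <<'E'
from h import *
C=cam('wrist');p,d=robot.read_camera('wrist')
print(robot.read_state()['position']);cv2.imwrite('pics/w5.png',p)
E
```

```text
t: 11.07
position: [0.467, -0.0581, 0.1631]
orientation: [-2.22, 2.218, -0.005]
contact_force: [0.6, -0.3, -1.1]
width: 0.0377
grip_force: 25.3
t: 11.98
position: [0.6564, 0.0208, 0.1594]
orientation: [2.221, -2.22, -0.002]
contact_force: [-0.6, -0.2, 0.3]
width: 0.0375
grip_force: 25.3
[0.65622389 0.02064759 0.15973901]
```

View pics/w5.png

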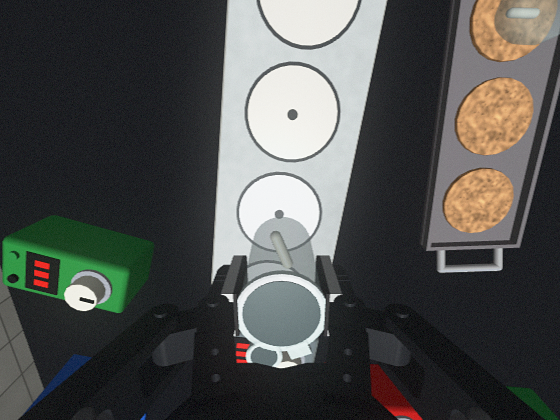

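The beaker is held upright over place 2 (ring dot at (279,214)), with the small flask standing behind it at (263,355).

```bash
python3 -m pendant '.05 .01 -.3 0 0 0 30;0 0 -.4 0 0 0 30;0 0 -.35 0 0 0 30;0 0 -.2 0 0 0 30;0 0 -.08 0 0 0 30;0 0 -.04 0 0 0 30;0 0 0 0 0 0 30;0 0 0 0 0 0 30'; python3 -m pendant '0 0 -.02 0 0 0 30;0 0 -.02 0 0 0 30;0 0 0 0 0 0 30;0 0 0 0 0 0 30'
```

```text
t: 12.7
position: [0.6598, 0.0214, 0.1059]
orientation: [-2.221, 2.22, -0.001]
contact_force: [-0.2, -0.9, -0.0]
width: 0.0374
grip_force: 25.3
t: 13.03
position: [0.6595, 0.0214, 0.1037]
orientation: [-2.222, 2.221, -0.0]
contact_force: [0.1, 0.7, -1.4]
width: 0.0373
grip_force: 25.3
```

```bash
python3 -m pendant '0 0 -.02 0 0 0 30;0 0 -.01 0 0 0 30;0 0 0 0 0 0 30;0 0 0 0 0 0 30'; python3 -m pendant '0 0 0 0 0 0 38;0 0 0 0 0 0 39;0 0 0 0 0 0 41;0 0 0 0 0 0 45;0 0 0 0 0 0 50;0 0 0 0 0 0 56;0 0 0 0 0 0 60;0 0 .3 0 0 0 60;0 0 .7 0 0 0 60;0 0 .7 0 0 0 60;0 0 .7 0 0 0 60;0 0 .3 0 0 0 60' ; python3 -m pendant '-.5 -.4 0 0 0 0 50;-.7 -.6 0 0 0 0 50;-.7 -.6 0 0 0 0 50;-.7 -.6 0 0 0 0 50;-.7 -.6 0 0 0 0 50;-.7 -.6 0 0 0 0 50;-.5 -.35 0 0 0 0 50;-.31 -.13 0 0 0 0 50;0 0 0 0 0 0 50;0 0 0 0 0 0 50;0 0 0 0 0 0 50;0 0 0 0 0 0 50'; python3 - <<'E'
from h import *
C=cam('wrist');p,d=robot.read_camera('wrist')
print(robot.read_state()['position']);cv2.imwrite('pics/w6.png',p)
K,R,t=C
for q in((.467,-.134,.109),(.468,-.210,.099)):
    c=K@(R@np.array(q)+t);print((c[:2]/c[2]).round(1))
E
```

```text
t: 13.37
position: [0.6596, 0.0214, 0.1033]
orientation: [-2.222, 2.22, -0.001]
contact_force: [-2.7, 1.1, 5.5]
width: 0.0371
grip_force: 25.7
t: 14.37
position: [0.6614, 0.0214, 0.2163]
orientation: [-2.218, 2.215, -0.009]
contact_force: [-0.0, -0.2, 1.6]
width: 0.0603
grip_force: 0.0
t: 15.37
position: [0.4682, -0.1332, 0.2105]
orientation: [-2.223, 2.219, -0.001]
contact_force: [0.4, 0.3, -0.6]
width: 0.0502
grip_force: 0.0
[ 0.4680943  -0.13315405  0.21023076]
[283.  213.3]
[282.2 119. ]
```

View pics/w6.png

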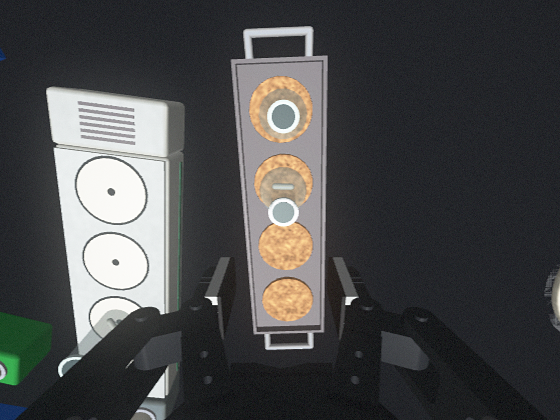

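Round flask rim at (283.5,212), large flask rim at (283,116.5). The beaker stands on ring 2 at (105,325).

```bash
python3 -m pendant '-.02 -.04 -.5 0 0 0 50;0 0 -.6 0 0 0 50;0 0 -.6 0 0 0 50;0 0 -.6 0 0 0 50;0 0 -.5 0 0 0 50;0 0 -.4 0 0 0 50;0 0 0 0 0 0 50;0 0 0 0 0 0 40;0 0 0 0 0 0 30;0 0 0 0 0 0 26;0 0 0 0 0 0 22;0 0 0 0 0 0 15' 25; python3 -m pendant '0 0 0 0 0 0 15;0 0 0 0 0 0 15;0 0 0 0 0 0 15'
```

```text
t: 16.42
position: [0.4672, -0.1353, 0.0835]
orientation: [-2.221, 2.219, -0.003]
contact_force: [0.6, 1.0, 2.6]
width: 0.0223
grip_force: 24.4
t: 16.67
position: [0.4673, -0.1354, 0.0835]
orientation: [-2.221, 2.219, -0.003]
contact_force: [0.0, 1.9, 6.0]
width: 0.0224
grip_force: 24.7
```

```bash
python3 -m pendant '0 0 .3 0 0 0 15;0 0 .7 0 0 0 15;0 0 .7 0 0 0 15;0 0 .6 0 0 0 15;0 0 .3 0 0 0 15'; python3 -m pendant '.3 .1 0 0 0 0 15;.5 .22 0 0 0 0 15;.65 .3 0 0 0 0 15;.65 .3 0 0 0 0 15;.65 .3 0 0 0 0 15;.65 .3 0 0 0 0 15;.6 .2 0 0 0 0 15;.38 .12 0 0 0 0 15;.15 .08 0 0 0 0 15;0 0 0 0 0 0 15;0 0 0 0 0 0 15;0 0 0 0 0 0 15'
```

```text
t: 17.08
position: [0.4671, -0.1356, 0.1892]
orientation: [-2.22, 2.219, -0.005]
contact_force: [-0.0, 0.2, -0.0]
width: 0.0223
grip_force: 24.7
t: 18.08
position: [0.6463, -0.0589, 0.1858]
orientation: [2.221, -2.221, -0.002]
contact_force: [0.1, -0.1, -0.3]
width: 0.0225
grip_force: 24.7
```

```bash
python3 -m pendant '.03 .01 -.3 0 0 0 15;0 0 -.4 0 0 0 15;0 0 -.35 0 0 0 15;0 0 -.2 0 0 0 15;0 0 -.08 0 0 0 15;0 0 -.03 0 0 0 15;0 0 0 0 0 0 15;0 0 0 0 0 0 15'; python3 -m pendant '0 0 -.02 0 0 0 15;0 0 -.02 0 0 0 15;0 0 0 0 0 0 15;0 0 0 0 0 0 15'
```

```text
t: 18.75
position: [0.6491, -0.0583, 0.1328]
orientation: [-2.221, 2.22, -0.002]
contact_force: [-0.1, 0.1, -0.3]
width: 0.0222
grip_force: 24.7
t: 19.08
position: [0.6487, -0.0582, 0.1305]
orientation: [-2.222, 2.221, -0.0]
contact_force: [0.3, 0.1, -0.7]
width: 0.0222
grip_force: 24.7
```

```bash
python3 -m pendant '0 0 -.02 0 0 0 15;0 0 -.02 0 0 0 15;0 0 0 0 0 0 15;0 0 0 0 0 0 15'; python3 -m pendant '0 0 0 0 0 0 23;0 0 0 0 0 0 24;0 0 0 0 0 0 26;0 0 0 0 0 0 30;0 0 0 0 0 0 36;0 0 0 0 0 0 44;0 0 0 0 0 0 50;0 0 .3 0 0 0 50;0 0 .7 0 0 0 50;0 0 .7 0 0 0 50;0 0 .4 0 0 0 50' ; python3 -m pendant '-.5 -.4 0 0 0 0 50;-.7 -.6 0 0 0 0 50;-.7 -.6 0 0 0 0 50;-.7 -.6 0 0 0 0 50;-.7 -.6 0 0 0 0 50;-.6 -.6 0 0 0 0 50;-.4 -.3 0 0 0 0 50;-.23 -.13 0 0 0 0 50;0 0 0 0 0 0 50;0 0 0 0 0 0 50;0 0 0 0 0 0 50;0 0 0 0 0 0 50'; python3 - <<'E'
from h import *
C=cam('wrist');p,d=robot.read_camera('wrist')
print(robot.read_state()['position']);cv2.imwrite('pics/w7.png',p)
E
```

```text
t: 19.42
position: [0.6488, -0.0582, 0.1296]
orientation: [-2.222, 2.22, -0.001]
contact_force: [-2.7, 0.6, 4.2]
width: 0.0225
grip_force: 25.2
t: 20.33
position: [0.65, -0.0584, 0.2173]
orientation: [-2.22, 2.218, -0.007]
contact_force: [-0.0, 0.7, -0.4]
width: 0.0501
grip_force: 0.0
t: 21.33
position: [0.4685, -0.2108, 0.2127]
orientation: [-2.223, 2.219, -0.001]
contact_force: [0.2, -0.0, 0.0]
width: 0.05
grip_force: 0.0
[ 0.46841064 -0.2107368   0.21260062]
```

View pics/w7.png

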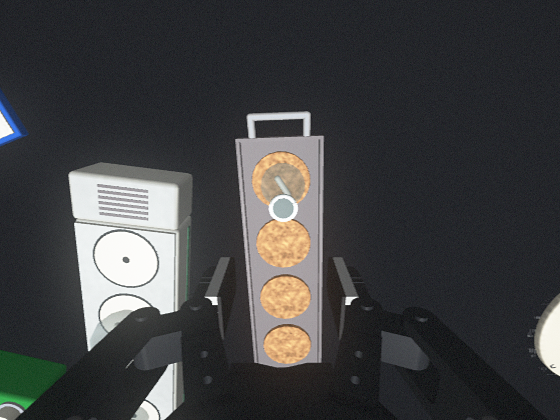

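Only the large flask remains in the tray, rim at (283.5,208), and its position agrees with the earlier estimate.

```bash
python3 - <<'E'
from h import *
print(onz(cam('wrist'),283.5,208,.099).round(4))
E
python3 -m pendant '-.02 -.02 -.5 0 0 0 50;0 0 -.6 0 0 0 50;0 0 -.6 0 0 0 50;0 0 -.6 0 0 0 50;0 0 -.5 0 0 0 50;0 0 -.5 0 0 0 50;0 0 0 0 0 0 50;0 0 0 0 0 0 40;0 0 0 0 0 0 30;0 0 0 0 0 0 26;0 0 0 0 0 0 22;0 0 0 0 0 0 15' 25; python3 -m pendant '0 0 0 0 0 0 15;0 0 0 0 0 0 15;0 0 0 0 0 0 15'
```

```text
[ 0.4666 -0.2121  0.099 ]
t: 22.38
position: [0.4675, -0.2123, 0.082]
orientation: [-2.221, 2.219, -0.004]
contact_force: [-0.4, -0.0, 2.5]
width: 0.0222
grip_force: 24.9
t: 22.63
position: [0.4676, -0.2123, 0.082]
orientation: [-2.222, 2.219, -0.004]
contact_force: [0.4, 0.6, 5.9]
width: 0.0219
grip_force: 25.4
```

```bash
python3 -m pendant '0 0 .3 0 0 0 15;0 0 .7 0 0 0 15;0 0 .7 0 0 0 15;0 0 .6 0 0 0 15;0 0 .3 0 0 0 15'; python3 -m pendant '.3 .1 0 0 0 0 15;.5 .22 0 0 0 0 15;.6 .28 0 0 0 0 15;.6 .28 0 0 0 0 15;.6 .28 0 0 0 0 15;.6 .28 0 0 0 0 15;.6 .2 0 0 0 0 15;.33 .14 0 0 0 0 15;.15 .08 0 0 0 0 15;0 0 0 0 0 0 15;0 0 0 0 0 0 15;0 0 0 0 0 0 15'; python3 - <<'E'
from h import *
C=cam('wrist');p,d=robot.read_camera('wrist')
print(robot.read_state()['position']);cv2.imwrite('pics/w8.png',p)
E
```

```text
t: 23.05
position: [0.4677, -0.2126, 0.1879]
orientation: [-2.221, 2.219, -0.007]
contact_force: [1.0, 0.2, -0.4]
width: 0.0222
grip_force: 24.8
t: 24.05
position: [0.6368, -0.1381, 0.1842]
orientation: [2.221, -2.221, -0.002]
contact_force: [-0.0, 0.7, -1.1]
width: 0.0222
grip_force: 24.9
[ 0.63683441 -0.13819295  0.1846423 ]
```

View pics/w8.png

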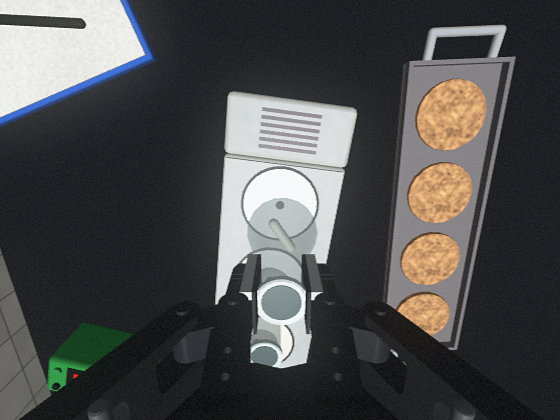

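The tray is empty and the large flask hangs upright over place 4 (dot at (280,205)).

```bash
python3 -m pendant '.03 .01 -.3 0 0 0 15;0 0 -.4 0 0 0 15;0 0 -.35 0 0 0 15;0 0 -.2 0 0 0 15;0 0 -.08 0 0 0 15;0 0 -.03 0 0 0 15;0 0 0 0 0 0 15;0 0 0 0 0 0 15'; python3 -m pendant '0 0 -.02 0 0 0 15;0 0 -.02 0 0 0 15;0 0 0 0 0 0 15;0 0 0 0 0 0 15'; python3 -m pendant '0 0 -.02 0 0 0 15;0 0 0 0 0 0 15;0 0 0 0 0 0 15'
```

```text
t: 24.77
position: [0.6395, -0.1375, 0.1311]
orientation: [-2.221, 2.22, -0.002]
contact_force: [-0.2, -0.1, -1.0]
width: 0.0217
grip_force: 24.9
t: 25.1
position: [0.6391, -0.1374, 0.1289]
orientation: [-2.222, 2.221, -0.0]
contact_force: [-0.7, -1.1, -0.3]
width: 0.0224
grip_force: 24.9
t: 25.35
position: [0.6392, -0.1374, 0.1282]
orientation: [-2.222, 2.22, -0.001]
contact_force: [-0.2, 0.5, 0.3]
width: 0.0222
grip_force: 24.9
```

Almost in contact, so a touch lower, release, rise and back away clear of the cameras.

```bash
python3 -m pendant '0 0 -.02 0 0 0 15;0 0 0 0 0 0 15;0 0 0 0 0 0 15;0 0 0 0 0 0 23;0 0 0 0 0 0 24;0 0 0 0 0 0 26;0 0 0 0 0 0 30;0 0 0 0 0 0 36;0 0 0 0 0 0 44;0 0 0 0 0 0 50;0 0 0 0 0 0 50'; python3 -m pendant '0 0 .3 0 0 0 50;0 0 .7 0 0 0 50;0 0 .8 0 0 0 50;0 0 .8 0 0 0 50;-.3 -.5 .2 0 0 0 50;-.6 -.7 0 0 0 0 50;-.6 -.7 0 0 0 0 50;-.6 -.7 0 0 0 0 50;-.6 -.7 0 0 0 0 50;-.6 -.7 0 0 0 0 50;-.5 -.6 0 0 0 0 50;0 0 0 0 0 0 50'; python3 - <<'E'
from h import *
p,d=robot.read_camera('top');q,_=robot.read_camera('scene')
a=cv2.resize(p[140:315,190:440],(800,560),interpolation=cv2.INTER_CUBIC)[:320]
b=cv2.resize(q[150:260,165:385],(560,280),interpolation=cv2.INTER_CUBIC);b=cv2.copyMakeBorder(b,0,0,0,240,0)
cv2.imwrite('pics/f.png',np.vstack([a,b]))
E
```

```text
t: 26.27
position: [0.639, -0.1374, 0.127]
orientation: [2.222, -2.221, -0.0]
contact_force: [-0.4, -0.1, -0.5]
width: 0.05
grip_force: 0.0
t: 27.27
position: [0.4837, -0.3246, 0.2406]
orientation: [2.216, -2.226, 0.001]
contact_force: [0.7, 0.0, 0.0]
width: 0.05
grip_force: 0.0
```

View pics/f.png

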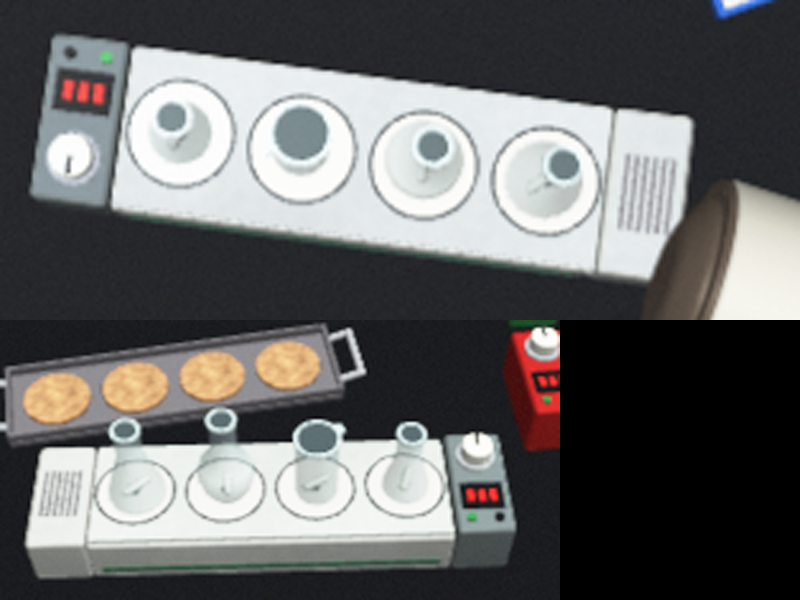

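All four stand upright on their rings, in order from the console. I'll check the rim positions against the ring centres, then sign off if they agree.

```bash
python3 - <<'E'
from h import *
C=cam('top');ok=True
for (u,v),h,(a,b) in(((172,117),132,(181,133)),((301,133),130,(302,149)),((433,148),155,(424,165)),((565,165),145,(546,181))):
    e=(onz(C,190+u/3.2,140+v/3.2,h/1000)-onz(C,190+a/3.2,140+b/3.2,.06))[:2]*1000;print(e.round(1));ok&=np.linalg.norm(e)<5
if ok: print(robot.sign_off())
E
```

```text
[0.1 0.2]
[1.1 0.7]
[-0.8  1.8]
[0.7 1.3]
the job is handed in; nothing more can be done
None
```

The job is handed in: small flask, beaker, round flask and large flask stand upright on the stirrer in that order from the console, each within about 2 mm of its ring centre.

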